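# Spin the chuck free and brake it on the zero line

## Task

The tube is set up in the chuck of the welding positioner and the drive is uncoupled: flick the face plate with a fingertip (push a chuck jaw or the plate, either way round) so that it spins freely on its own, untouched, for at least two seconds, to see that it runs true. Then, while it is still turning, brake it with a fingertip so that the black zero line on the plate stands at the tip of the fixed pointer (you may ease it the last bit under the fingertip), and finish with the fingertip still pressing on the plate or chuck, holding it still there. Do not touch the tube in the chuck, and neither lift nor shift the loose parts around the positioner.

Things in the scene. Friction and masses are not known exactly. Their poses are not given: they have to be found in the camera images.
- positioner: The welding positioner, bolted down: black foot 200 x 290 mm, 14 mm thick; on it a black housing 160 x 160 mm, 65 mm high; a gear motor sticks out along its +x to 196 mm. Origin: centre of the underside on the table, under the spindle axis; z up; yaw varies. On its +y side stands the pointer's bracket: 30 mm wide, 122 to 144 mm off the axis, top 113 mm above the table.
- turnplate: The part that spins: steel face plate, 220 mm diameter, 8 mm thick, with chuck and tube. Turns freely either way, without end, about the vertical spindle axis; about 4 kg, 0.016 kg m2; it slows by itself by 0.3 to 0.7 rad/s each second, then stays where it stops. Origin: on the axis, level with the plate's top, 96 mm above the table; z up; +y points along the zero line.
- plate_land (a point): Point on the bare flat top of the plate, 92 mm off the axis, opposite the zero line (turns with the plate). The plate is flat and bare from 65 mm off the axis to the rim at 110 mm (six dark dots on it are flush holes). Inside stands the round steel chuck, 80 mm diameter, 30 mm high. Bare metal, ordinary friction with the fingers.
- jaw_a (a point): First of the three chuck jaws, a steel bar lying radially on the chuck's top: 14 mm wide, from 20 to 60 mm off the axis, 30 to 45 mm above the plate's top (its inner 14 mm up to 51 mm). Point: 50 mm off the axis, mid width, 38 mm above the plate. At 60 degrees counterclockwise (from above) from the zero line.
- jaw_b (a point): Second of the three chuck jaws, a steel bar lying radially on the chuck's top: 14 mm wide, from 20 to 60 mm off the axis, 30 to 45 mm above the plate's top (its inner 14 mm up to 51 mm). Point: 50 mm off the axis, mid width, 38 mm above the plate. At 180 degrees from the zero line.
- jaw_c (a point): Third of the three chuck jaws, a steel bar lying radially on the chuck's top: 14 mm wide, from 20 to 60 mm off the axis, 30 to 45 mm above the plate's top (its inner 14 mm up to 51 mm). Point: 50 mm off the axis, mid width, 38 mm above the plate. At 300 degrees counterclockwise from the zero line.
- zero_line (a point): Point on the zero line, 106 mm off the axis, on the plate's top (turns with the plate). The zero line is the only line on the plate: black, engraved, 8 mm wide, radial, from 70 mm off the axis to the rim, and down the rim.
- pointer_tip (a point): The tip of the fixed pointer, a steel cone that points level and inwards over the plate's rim (its tip 106 mm off the axis, on the positioner's +y side, 9 mm above the plate). This point lies straight under the tip, level with the plate's top. The line stands right when zero_line is at this point, within 8 mm.
- tube: The steel tube clamped upright in the chuck on the axis, 40 mm diameter, its top 62 mm above the plate; turns with the plate. Not to be touched. Origin on the axis, 31 mm above the plate.
- bent_tube: Loose bent tube lying on the table, 22 mm thick, about 150 x 95 mm. Origin near its middle, on the table. Leave alone.
- strap_clamp: Loose black strap clamp with its bolt, 34 x 100 mm, 55 mm high. Origin: centre of the underside. Leave alone.
- sleeve_a: Loose steel sleeve standing upright, 33 mm diameter, 45 mm high. Origin: centre of the underside. Leave alone.
- sleeve_b: A second sleeve like sleeve_a. Leave alone.
- chuck_key: Loose T-handled chuck key lying flat, 115 mm long, its cross handle 127 mm, 17 mm high. Origin at the shank's middle, on the table. Leave alone.
- v_block: Loose steel V-block, 50 x 60 mm, 44 mm high. Origin: centre of the underside. Leave alone.
- bolt_dish: Loose steel dish of bolts, 90 mm diameter, 24 mm high. Origin: centre of the underside. Leave alone.

How it is judged:
By the outcome, as a careful person would: the job done as asked, in the order asked, and still so for the second after the job is handed in, while the arm keeps its last pose, push and grip.
It also fails if it takes over 51 s, if anything falls off the work surface, if the arm or the gripper's body presses on something with over 40 N, if the wrist force passes 120 N, or if a joint passes its speed limit or range.

## Robot

A 7-joint arm with a two-finger parallel gripper is mounted at the origin on the work surface. World frame = base frame: x ahead of the robot, y to its left, z up, the work surface at z = 0. Lengths are in m, angles in rad, forces in N, time in s.
With the tool pointing down it reaches from about 0.4 to 0.85 m from the base axis. Payload 10.4 kg.
Tool frame: the origin (TCP) lies between the finger pads; the fingertips stand 22 mm ahead of it and the grasp point (between the pads) lies 3 mm ahead of it (r.nose_length is the distance from the TCP to the fingertips, in m); z points along the fingers, y is the line along which they close (so a half turn about z gives the same grasp; the last joint's range is limited). The gripper opens to 87 mm and grips with 3 to 60 N. Pads are 19 mm wide; open, the fingers measure 117 mm over their backs; the gripper's body (75 mm by 190 mm) begins 51 mm behind the grasp point.
Start: joints at [-1.3, 0.332, -0.065, 1.46, 0.022, 1.35, -0.088], TCP at [0.181, 0.598, 0.245] pointing down, gripper open.
Joint ranges: [-2.6, 2.6], [-0.5, 2.12], [-1.47, 1.34], [0.16, 2.42], [-1.27, 4.41], [0.06, 2.06], [-2.6, 2.6]. Speed limits (rad/s): [2.22, 2.22, 2.79, 2.79, 3.14, 3.14, 3.14].

## Interface

Orientations are given as a unit quaternion [x, y, z, w].
In Python, from bench import readout, cams, r gives the robot as it stands. The module is installed in compiled form; this text tells all that it offers.
- The arm moves only by the tool step_arm, never from a script. Its argument "deltas" is a list that holds one entry, the list of rows, each a list of 7 numbers: the turn, a rotation vector about the tool's x, y, z in rad, then the shift along the tool's x, y, z in m, then the opening in per cent of the stroke, from 0 (shut) to 100 (fully open). A call has 1 to 20 rows; each row is the pose to reach, as a shift and turn from the pose commanded when the call began, along the tool's axes at that moment; what a row does not reach only later rows make up. A row lasts 1/8 s, in which the tool goes at most 62.5 mm and 10.7 degrees, less where a joint would pass 70% of its speed; a pose out of reach is approached as far as the arm can. A call with a gripper value outside its range is refused whole. The fingers move at their own pace and stop on an object; "squeeze" is the grip in N (left out, the last holds). Time passes only in rows, so rows that repeat a pose let the fingers close. It gives the time, the measured TCP pose, the force, the opening and the grip force at its end, in the units of the state.
- readout.read_state(): the state, without advancing time (a new reading comes with each control period).
- cams.camera(name): name is "scene" or "top"; returns a dict with "img" (480x640x3 uint8, red, green, blue), "fx", "fy", "cx", "cy" (pixels), "origin" and "rotation" of the camera in the world. Camera axes: x right, y up, looking along -z (the intrinsics and any distortion apply to the point x, -y, -z); pixel columns grow to the right and rows downward; lengths in m; the calibration is good to about 2 mm. A picture is of the moment at which its call begins. There is no depth.
- r.close_job(): hands the job in; it is judged then, once.
The state is a dict: "time": time; "joint_positions": joint angles; "joint_vel": joint speeds; "joint_torque": joint torques, N m; "ee_pos": TCP position; "eef_rot": TCP orientation; "ft_force": force on the tool from outside, world axes, zero at the start; "torque": the same for the moment, N m; "width": finger opening in m; "grip_force": force on a finger pad.
Only numpy, scipy, OpenCV 4.12 (cv2) and the standard library are available. Lean on these libraries where they do the work, as an engineer would, in place of code of your own. Each camera call takes 0.05 s, during which the arm holds its last target. There are 200 camera calls.

## Working session

There is one attempt and no reset: what is moved stays moved. The work goes in short steps, Python scripts to look and compute and a tool call to move; the robot and the scene stay as the last step left them, time stands still between calls to the robot, and variables do not carry over. Pictures are saved under pics/ and viewed, at most 10 in all, crops included, and the job is handed in when it is done.

Besides the shell and the picture viewer there is one more tool, called after "Emit:" by a JSON object that holds its "api" and its "payload", one argument or row to a line. step_arm: Moves the arm, as the interface text tells. Its arguments: {"type":"object","properties":{"deltas":{"type":"array"},"squeeze":{"type":"number"}},"required":["deltas"]}

```bash
mkdir -p pics
python3 - <<'E'
from bench import readout,cams,r
import cv2
for n in("scene","top"):
    c=cams.camera(n); cv2.imwrite(f"pics/{n}0.png",c["img"][:,:,::-1])
    print(n,{k:(v.tolist() if hasattr(v,'tolist') else v) for k,v in c.items() if k!="img"})
s=readout.read_state(); print(s, r.nose_length)
E
```

```text
scene {'fx': 500.3603217242403, 'fy': 500.3603217242403, 'cx': 318.0193656051378, 'cy': 239.52756844545863, 'origin': [0.9994907190494484, 0.42020007927041914, 0.8116500953925968], 'rotation': [0.1370639015034233, 0.29220056699956026, 0.8479601507017592, 0.4204710434401459]}
top {'fx': 495.1406696320422, 'fy': 495.1406696320422, 'cx': 317.1591475487554, 'cy': 238.41014921142516, 'origin': [0.4184347731522588, 0.08606669902179222, 0.9663137438852438], 'rotation': [-0.0744192945227896, 0.07901814481628934, 0.7403949539733558, -0.6633499932338243]}
{'time': 0.1, 'joint_positions': array([-1.29958206,  0.33278272, -0.06468654,  1.46083323,  0.02157902,
        1.34991347, -0.08848786]), 'joint_vel': array([-2.49540524e-04, -1.02028102e-04, -2.83924369e-05, -1.87912933e-03,
       -7.00574310e-04,  2.42524985e-03,  3.56792404e-04]), 'joint_torque': array([ 1.13228543e-03, -6.24542141e+01,  2.41809664e-02, -3.90713596e+01,
       -6.14993158e-02,  3.66204337e-02,  4.01526415e-05]), 'ee_pos': array([0.18091569, 0.59791547, 0.24386116]), 'eef_rot': array([ 1.46372567e-01,  9.89229339e-01, -6.17170304e-04, -7.08950376e-05]), 'ft_force': array([-0.44476588, -0.3074021 , -0.17800588]), 'torque': array([-0.01569813, -0.04421453,  0.03393977]), 'grip_force': 0.0, 'width': 0.0871120576649983} 0.022
```

View pics/scene0.png

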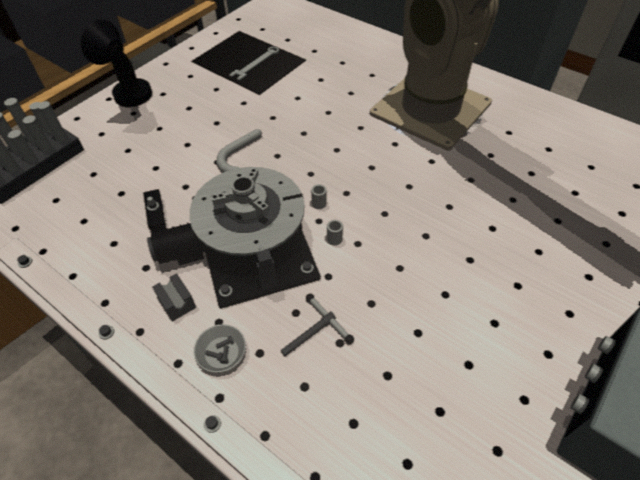

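View pics/top0.png

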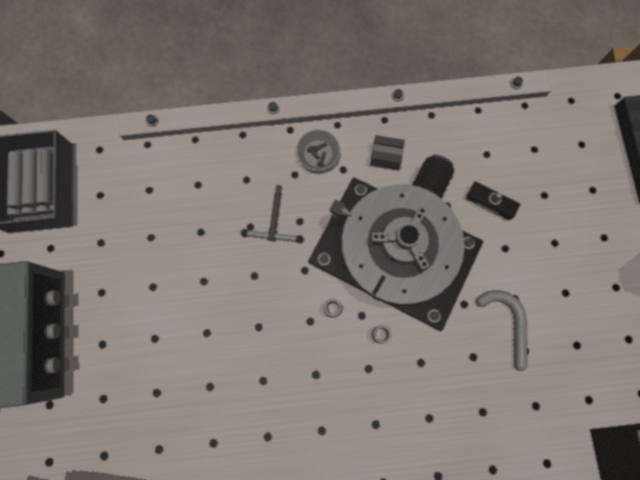

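Top view: plate centre near (404,243), zero line near (378,285), and the pointer near (340,208). The scene view agrees. Next I'll measure them.

```bash
cat > h.py <<'E'
import numpy as np, cv2
from scipy.spatial.transform import Rotation as R
from scipy.optimize import least_squares
def cast(c,uv,z):
    uv=np.atleast_2d(uv).astype(float)
    d=np.c_[(uv[:,0]-c["cx"])/c["fx"],-(uv[:,1]-c["cy"])/c["fy"],-np.ones(len(uv))]
    d=d@rot(c).T; o=np.array(c["origin"])
    return o+d*((z-o[2])/d[:,2])[:,None]
def rot(c):
    q=np.array(c["rotation"]); return R.from_quat(q).as_matrix() if q.shape==(4,) else q
def proj(c,P):
    p=(np.atleast_2d(P)-np.array(c["origin"]))@rot(c)
    return np.c_[c["cx"]+c["fx"]*p[:,0]/-p[:,2], c["cy"]-c["fy"]*p[:,1]/-p[:,2]]
def ring(c,C,rad,n=720,z=.096):
    a=np.arange(n)*2*np.pi/n
    P=np.c_[C[0]+rad*np.cos(a),C[1]+rad*np.sin(a),np.full(n,z)]
    uv=proj(c,P).astype(np.float32)
    g=cv2.cvtColor(c["img"],cv2.COLOR_RGB2GRAY)
    return cv2.remap(g,uv[:,0].reshape(1,-1),uv[:,1].reshape(1,-1),cv2.INTER_LINEAR)[0].astype(float)
E
python3 - <<'E'
from h import *
from bench import cams
for n,p,zl,pt in(("top",(404,243),(378,285),(346,211)),("scene",(247,210),(292,197),(263,252))):
    c=cams.camera(n); hsv=cv2.cvtColor(c["img"],cv2.COLOR_RGB2HSV); g=cv2.cvtColor(c["img"],cv2.COLOR_RGB2GRAY)
    print(n,"seed",cast(c,[p,zl,pt],.096).round(4).tolist())
    C=cast(c,p,.096)[0,:2]
    # rim: strongest radial gradient near 110 mm, refit
    for it in range(6):
        rs=np.arange(.100 if it>1 else .095,.121 if it>1 else .126,.0005)
        M=np.array([ring(c,C,q,360) for q in rs]); G=np.abs(np.diff(cv2.GaussianBlur(M,(1,5),0),axis=0))
        i=G.argmax(0); a=np.arange(360)*np.pi/180; rr=rs[i]+.00025; w=G.max(0)>2
        P=C+rr[:,None]*np.c_[np.cos(a),np.sin(a)]
        f=least_squares(lambda x:np.hypot(P[w,0]-x[0],P[w,1]-x[1])-x[2],[*C,.11],loss="soft_l1",f_scale=.001)
        C=f.x[:2]
    print("fit",f.x.round(4),"rms",np.median(abs(f.fun)),w.sum())
    v=np.mean([ring(c,C,q) for q in(.098,.101,.104)],axis=0)
    k=np.argsort(v)[:25]; print("dark deg",sorted((k/2).tolist()),np.median(v),v.min())
    x,y=int(p[0]),int(p[1]); cv2.imwrite(f"pics/{n}_c.png",cv2.resize(c["img"][y-80:y+80,x-100:x+100,::-1],None,fx=4,fy=3.75,interpolation=cv2.INTER_CUBIC))
E
```

```text
top seed [[0.5846, -0.0842, 0.096], [0.5147, -0.0276, 0.096], [0.6552, 0.012, 0.096]]
fit [ 0.5864 -0.0819  0.1098] rms 0.0004362206800745394 354
dark deg [55.5, 56.0, 140.0, 140.5, 141.0, 141.5, 142.0, 142.5, 143.0, 143.5, 144.0, 144.5, 145.0, 145.5, 146.0, 280.5, 281.5, 282.0, 282.5, 283.0, 283.5, 284.5, 285.5, 286.0, 350.0] 119.66666666666667 42.666666666666664
scene seed [[0.5921, -0.0744, 0.096], [0.515, -0.0271, 0.096], [0.6481, 0.0153, 0.096]]
fit [ 0.5861 -0.0804  0.1095] rms 0.0007080744547482351 354
dark deg [140.5, 141.0, 141.5, 142.0, 142.5, 143.0, 143.5, 144.0, 144.5, 145.0, 145.5, 146.0, 146.5, 147.0, 212.5, 213.0, 213.5, 214.0, 214.5, 215.0, 215.5, 216.0, 216.5, 217.0, 217.5] 133.66666666666666 32.0
```

View pics/top_c.png

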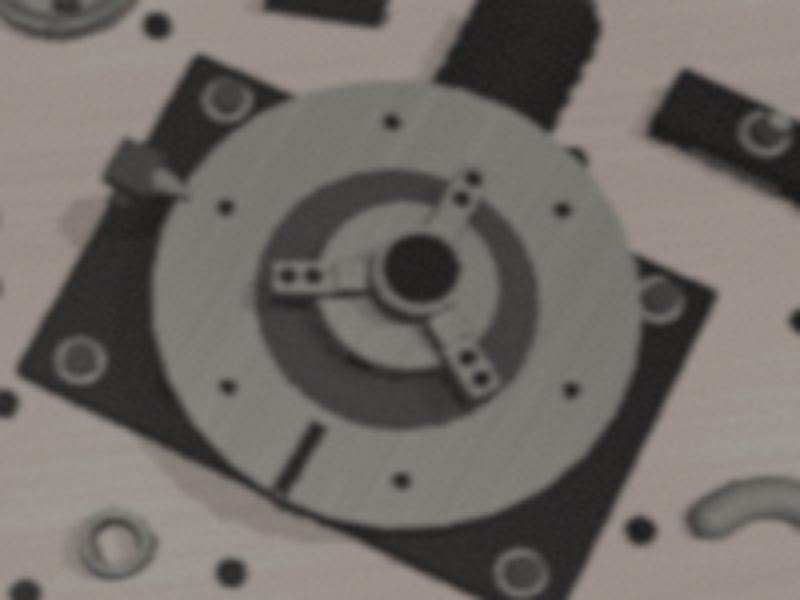

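View pics/scene_c.png

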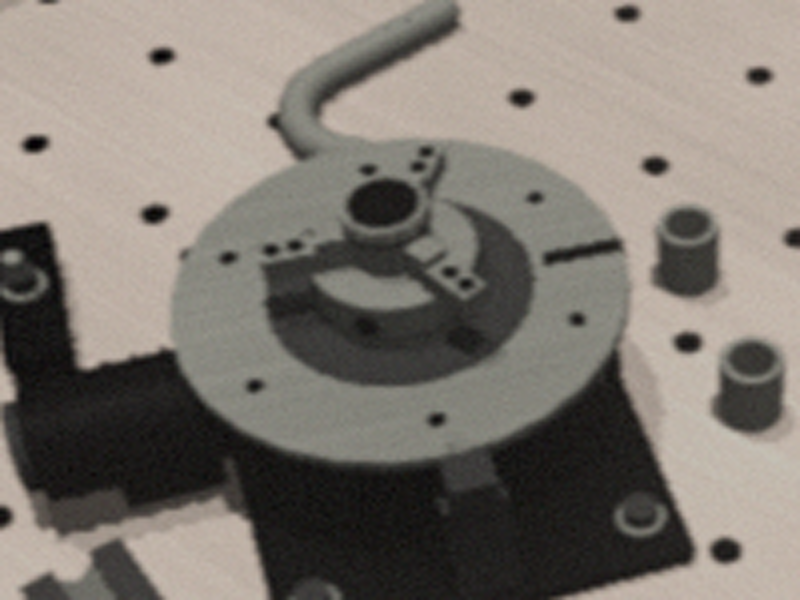

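Run:
```python
from h import *
from bench import cams
C=np.array([.5863,-.0812])
def ang(P): d=P[:,:2]-C; return np.degrees(np.arctan2(d[:,1],d[:,0])).round(1),np.hypot(*d.T).round(4)
t=cams.camera("top"); s=cams.camera("scene")
print("tip top",*ang(cast(t,[304+190/4,163+194/3.75],.105)))
print("tip scene",*ang(cast(s,[147+453/4,130+447/3.75],.105)))
b=np.array([(227,100),(80,360),(521,572),(660,299)])/[4,3.75]+[304,163]
B=cast(t,b,.022)[:,:2]; print(B.round(4),B.mean(0))
for i,j in((0,1),(1,2),(2,3),(3,0)):
    e=B[j]-B[i]; print(np.degrees(np.arctan2(e[1],e[0])).round(1),np.hypot(*e).round(4))
# robot tool
from bench import readout
q=readout.read_state(); print(R.from_quat(q["eef_rot"]).as_matrix().round(3))
# sleeve tops, bent tube
print(cast(t,[(333,308),(380,334)],.045).round(3))
```

```text
tip top [55.5] [0.1031]
tip scene [55.4] [0.1138]
[[ 0.7158 -0.0289]
 [ 0.5844  0.0597]
 [ 0.454  -0.1349]
 [ 0.5853 -0.2244]] [ 0.58489068 -0.08212544]
146.0 0.1585
-123.8 0.2342
-34.3 0.1589
56.3 0.235
[[-0.957  0.29  -0.   ]
 [ 0.29   0.957 -0.   ]
 [ 0.    -0.    -1.   ]]
[[ 0.487  0.054  0.045]
 [ 0.431 -0.026  0.045]]
```

Centre is (0.586,-0.081), the pointer is at 56° and the zero line at 143°. The jaws are therefore at 203°, 323° and 83°. I'll move above the start point for a clockwise push on jaw_a, with the fingers shut.

Emit:
{"api": "step_arm", "payload": {
  "deltas": [
    [[0, 0, -0.35, -0.564, -0.592, 0.044, 0], [0, 0, -0.35, -0.564, -0.592, 0.044, 0], [0, 0, -0.35, -0.564, -0.592, 0.044, 0], [0, 0, -0.35, -0.564, -0.592, 0.044, 0], [0, 0, -0.35, -0.564, -0.592, 0.044, 0], [0, 0, -0.35, -0.564, -0.592, 0.044, 0], [0, 0, -0.35, -0.564, -0.592, 0.044, 0], [0, 0, -0.35, -0.564, -0.592, 0.044, 0], [0, 0, -0.35, -0.564, -0.592, 0.044, 0], [0, 0, -0.35, -0.564, -0.592, 0.044, 0], [0, 0, -0.35, -0.564, -0.592, 0.044, 0], [0, 0, -0.35, -0.564, -0.592, 0.044, 0], [0, 0, -0.35, -0.564, -0.592, 0.044, 0], [0, 0, -0.35, -0.564, -0.592, 0.044, 0], [0, 0, -0.35, -0.564, -0.592, 0.044, 0], [0, 0, -0.35, -0.564, -0.592, 0.044, 0], [0, 0, -0.35, -0.564, -0.592, 0.044, 0], [0, 0, -0.35, -0.564, -0.592, 0.044, 0]]
  ],
  "squeeze": 10
}}

```text
time: 2.55
ee_pos: [0.5494, -0.1309, 0.2008]
eef_rot: [-0.029, 1.0, 0.0, 0.0]
ft_force: [0.4, 0.6, -0.1]
width: 0.0007
grip_force: 0.0
```

Emit:
{"api": "step_arm", "payload": {
  "deltas": [
    [[0, 0, 0, 0, 0, 0.03, 0], [0, 0, 0, 0, 0, 0.059, 0], [0, 0, 0, 0, 0, 0.059, 0]]
  ]
}}

```text
time: 2.92
ee_pos: [0.5481, -0.1311, 0.14]
eef_rot: [-0.028, 1.0, 0.0, -0.002]
ft_force: [0.3, 0.1, 1.0]
width: 0.0001
grip_force: 0.0
```

Run:
```python
from bench import cams,readout
import cv2,numpy as np
i=[cams.camera(n)["img"] for n in("scene","top")]
a=cv2.resize(i[0][110:310,120:400,::-1],None,fx=2,fy=2);b=cv2.resize(i[1][140:340,290:400+130,::-1],None,fx=1,fy=2)
cv2.imwrite("pics/f1.png",np.hstack([a,cv2.resize(i[1][140:340,320:440,::-1],None,fx=1.9,fy=2)]))
s=readout.read_state();print(s["ee_pos"],s["ft_force"],s["time"])
```

```text
[ 0.5497124  -0.13170054  0.14243817] [-0.0716479  -0.25823606  0.64270939] 3.025
```

View pics/f1.png

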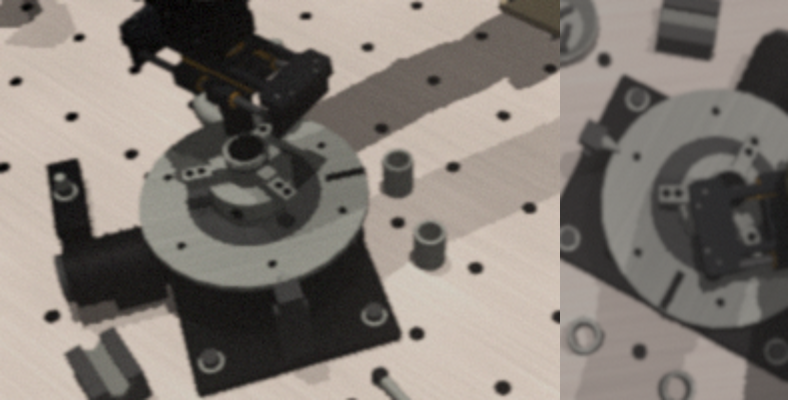

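Emit:
{"api": "step_arm", "payload": {
  "deltas": [
    [[0, 0, 0, 0.003, 0.008, 0, 0], [0, 0, 0, 0.01, 0.025, 0, 0], [0, 0, 0, 0.018, 0.05, 0, 0], [0, 0, 0, 0.018, 0.05, -0.05, 0], [0, 0, 0, 0.03, 0.05, -0.06, 0], [0, 0, 0, 0.055, 0.045, -0.06, 0]]
  ]
}}

```text
time: 3.78
ee_pos: [0.4928, -0.0892, 0.2036]
eef_rot: [-0.029, 1.0, 0.0, 0.002]
ft_force: [-0.7, -0.5, 0.5]
width: 0.0003
grip_force: 0.0
```

```bash
cat > m.py <<'E'
from h import *
from bench import cams,readout
import sys
C=np.array([.5863,-.0812])
def line(n="scene"):
    t=readout.read_state()["time"]; c=cams.camera(n)
    v=np.mean([ring(c,C,q) for q in(.098,.101,.104)],axis=0)
    k=9; # dark bar ~4.5deg wide
    f=lambda w:np.array([np.roll(v,s) for s in range(-w,w+1)])
    bar=f(4).mean(0); side=np.minimum(f(0)[0][(np.arange(720)+12)%720],v[(np.arange(720)-12)%720])
    sc=side-bar; i=int(sc.argmax()); 
    w=(i+np.arange(-9,10))%720; wt=np.clip(side[i]-v[w],0,None)
    return t,(i+(wt*np.arange(-9,10)).sum()/wt.sum())/2%360,sc[i]
if __name__=="__main__":
    o=[]
    for k in range(int(sys.argv[1])):
        a=line("scene");o.append(a);print("scene %.3f %.2f %.0f"%a)
    if len(sys.argv)>2: a=line("top");print("top %.3f %.2f %.0f"%a)
    s=readout.read_state();print(s["time"],s["ee_pos"].round(4),s["ft_force"].round(1))
E
python3 m.py 4 t
```

```text
scene 3.775 357.94 94
scene 3.825 344.38 95
scene 3.875 331.00 95
scene 3.925 317.67 97
top 3.975 198.63 11
4.025 [ 0.4925 -0.0892  0.2022] [-0.4  0.7 -0.8]
```

Emit:
{"api": "step_arm", "payload": {
  "deltas": [
    [[0, 0, 0, -0.003, 0, 0.03, 0], [0, 0, 0, -0.003, 0, 0.06, 0], [0, 0, 0, -0.003, 0, 0.075, 0], [0, 0, 0, -0.003, 0, 0.079, 0], [0, 0, 0, -0.003, 0, 0.079, 0], [0, 0, 0, -0.003, 0, 0.079, 0], [0, 0, 0, -0.003, 0, 0.079, 0], [0, 0, 0, -0.003, 0, 0.079, 0], [0, 0, 0, -0.003, 0, 0.079, 0], [0, 0, 0, -0.003, 0, 0.079, 0], [0, 0, 0, -0.003, 0, 0.079, 0], [0, 0, 0, -0.003, 0, 0.079, 0], [0, 0, 0, -0.003, 0, 0.079, 0], [0, 0, 0, -0.003, 0, 0.079, 0], [0, 0, 0, -0.003, 0, 0.079, 0], [0, 0, 0, -0.003, 0, 0.079, 0]]
  ]
}}

```text
time: 6.02
ee_pos: [0.495, -0.0897, 0.1225]
eef_rot: [-0.028, 1.0, 0.0, 0.0]
ft_force: [-0.1, -1.0, -0.1]
width: 0.0004
grip_force: 0.0
```

```bash
python3 m.py 4 t
```

```text
scene 6.025 239.91 15
scene 6.075 241.78 39
scene 6.125 167.00 20
scene 6.175 156.58 21
top 6.225 305.19 15
6.275 [ 0.4949 -0.0897  0.1225] [0.4 0.1 0.4]
```

Emit:
{"api": "step_arm", "payload": {
  "deltas": [
    [[0, 0, 0, 0, 0, 0, 0], [0, 0, 0, 0, 0, 0, 0], [0, 0, 0, 0, 0, 0, 0], [0, 0, 0, 0, 0, 0, 0], [0, 0, 0, 0, 0, 0, 0], [0, 0, 0, 0, 0, 0, 0], [0, 0, 0, 0, 0, 0, 0], [0, 0, 0, 0, 0, 0, 0], [0, 0, 0, 0, 0, 0, 0], [0, 0, 0, 0, 0, 0, 0], [0, 0, 0, 0, 0, 0, 0], [0, 0, 0, 0, 0, 0, 0], [0, 0, 0, 0, 0, 0, 0], [0, 0, 0, 0, 0, 0, 0], [0, 0, 0, 0, 0, 0, 0], [0, 0, 0, 0, 0, 0, 0], [0, 0, 0, 0, 0, 0, 0], [0, 0, 0, 0, 0, 0, 0], [0, 0, 0, 0, 0, 0, 0], [0, 0, 0, 0, 0, 0, 0]]
  ]
}}

```text
time: 8.78
ee_pos: [0.4949, -0.0897, 0.1225]
eef_rot: [-0.028, 1.0, 0.0, -0.0]
ft_force: [0.4, -0.9, -1.2]
width: 0.0006
grip_force: 0.0
```

```bash
python3 m.py 6
```

```text
scene 8.775 88.66 96
scene 8.825 82.06 94
scene 8.875 75.49 98
scene 8.925 69.14 97
scene 8.975 62.72 90
scene 9.025 56.42 38
9.075 [ 0.4949 -0.0897  0.1225] [ 0.8 -0.1  0. ]
```

At the current decay of about 0.48 rad/s² it will stop about 60° short of the next pass. I'll let it coast out and re-flick more gently, using the calibration from this flick.

Emit:
{"api": "step_arm", "payload": {
  "deltas": [
    [[0, 0, 0, 0, 0, -0.03, 0], [0, 0, 0, 0, 0, -0.07, 0], [0, 0, 0, -0.034, -0.0215, -0.07, 0], [0, 0, 0, -0.034, -0.0215, -0.07, 0], [0, 0, 0, -0.034, -0.0215, -0.07, 0], [0, 0, 0, -0.034, -0.0215, -0.07, 0], [0, 0, 0, -0.034, -0.0215, -0.07, 0], [0, 0, 0, -0.034, -0.0215, -0.07, 0], [0, 0, 0, -0.034, -0.0215, -0.07, 0], [0, 0, 0, -0.034, -0.0215, -0.07, 0], [0, 0, 0, -0.034, -0.0215, -0.07, 0], [0, 0, 0, -0.034, -0.0215, -0.07, 0], [0, 0, 0, -0.034, -0.0215, -0.07, 0], [0, 0, 0, -0.034, -0.0215, -0.07, 0], [0, 0, 0, -0.034, -0.0215, -0.07, 0], [0, 0, 0, -0.034, -0.0215, -0.07, 0], [0, 0, 0, -0.034, -0.0215, -0.07, 0], [0, 0, 0, -0.034, -0.0215, -0.07, 0], [0, 0, 0, -0.034, -0.0215, -0.07, 0], [0, 0, 0, -0.034, -0.0215, -0.07, 0]]
  ]
}}

```text
time: 11.58
ee_pos: [0.5301, -0.1093, 0.1925]
eef_rot: [-0.028, 1.0, 0.0, 0.0]
ft_force: [-0.3, -1.0, -0.5]
width: 0.0006
grip_force: 0.0
```

Emit:
{"api": "step_arm", "payload": {
  "deltas": [
    [[0, 0, 0, 0, 0, 0, 0], [0, 0, 0, 0, 0, 0, 0], [0, 0, 0, 0, 0, 0, 0], [0, 0, 0, 0, 0, 0, 0], [0, 0, 0, 0, 0, 0, 0], [0, 0, 0, 0, 0, 0, 0], [0, 0, 0, 0, 0, 0, 0], [0, 0, 0, 0, 0, 0, 0], [0, 0, 0, 0, 0, 0, 0], [0, 0, 0, 0, 0, 0, 0], [0, 0, 0, 0, 0, 0, 0], [0, 0, 0, 0, 0, 0, 0], [0, 0, 0, 0, 0, 0, 0], [0, 0, 0, 0, 0, 0, 0], [0, 0, 0, 0, 0, 0, 0]]
  ]
}}

```text
time: 13.45
ee_pos: [0.5301, -0.1093, 0.1925]
eef_rot: [-0.028, 1.0, 0.0, -0.0]
ft_force: [-0.0, -0.5, -0.3]
width: 0.0001
grip_force: 0.0
```

```bash
python3 m.py 4 t
```

```text
scene 13.450 86.13 83
scene 13.500 84.79 90
scene 13.550 83.44 88
scene 13.600 82.24 88
top 13.650 80.26 73
13.7 [ 0.5301 -0.1093  0.1925] [ 0.6 -0.7 -0.2]
```

It slows less at low speed, following α ≈ 0.33 + 0.04ω, and will rest near 67°. Jaw_b will then be at about 247°, so I'll position behind it with the tool yawed 45°.

Emit:
{"api": "step_arm", "payload": {
  "deltas": [
    [[0, 0, -0.18, -0.03, -0.02, 0, 0], [0, 0, -0.36, -0.062, -0.038, 0, 0], [0, 0, -0.54, -0.062, -0.038, 0, 0], [0, 0, -0.72, -0.062, -0.038, 0, 0], [0, 0, -0.785, -0.062, -0.038, 0, 0], [0, 0, -0.785, -0.062, -0.038, 0, 0], [0, 0, -0.785, -0.062, -0.038, 0, 0], [0, 0, -0.785, -0.062, -0.038, 0, 0], [0, 0, -0.785, -0.062, -0.038, 0, 0], [0, 0, -0.785, -0.062, -0.038, 0, 0], [0, 0, -0.785, -0.062, -0.038, 0, 0]]
  ]
}}

```text
time: 15.08
ee_pos: [0.5942, -0.1435, 0.1925]
eef_rot: [-0.408, 0.913, -0.0, -0.0]
ft_force: [0.2, 1.5, -0.5]
width: 0.0008
grip_force: 0.0
```

```bash
python3 m.py 2 t; python3 -c "
from bench import readout;print(readout.read_state()['joint_positions'].round(2))"
```

```text
scene 15.075 67.27 99
scene 15.125 67.26 99
top 15.175 66.46 74
15.225 [ 0.5941 -0.1437  0.1925] [-0.2  0.3  1. ]
[ 0.07  0.33  0.11  1.58 -0.04  1.24  2.6 ]
```

Emit:
{"api": "step_arm", "payload": {
  "deltas": [
    [[0, 0, 0.15, 0, 0, 0.02, 0], [0, 0, 0.25, 0, 0, 0.0425, 0], [0, 0, 0.25, 0, 0, 0.0425, 0], [0, 0, 0.25, 0, 0, 0.0425, 0]]
  ]
}}

```text
time: 15.72
ee_pos: [0.5945, -0.1439, 0.1509]
eef_rot: [-0.292, 0.956, -0.0, 0.0]
ft_force: [-0.7, -0.1, -0.1]
width: 0.0005
grip_force: 0.0
```

```bash
python3 m.py 1; python3 -c "
from bench import readout;s=readout.read_state();print(s['joint_positions'].round(3),s['eef_rot'].round(3))"
```

```text
scene 15.725 67.27 97
15.775 [ 0.5947 -0.1439  0.1512] [-0.1 -0.1  0.2]
[ 0.05   0.366  0.141  1.623 -0.055  1.155  2.367] [-0.292  0.956 -0.     0.001]
```

Pose as planned. Now the gentle flick, lift and move out.

Emit:
{"api": "step_arm", "payload": {
  "deltas": [
    [[0, 0, 0, 0.006, 0.005, 0, 0], [0, 0, 0, 0.0152, 0.0148, 0, 0], [0, 0, 0, 0.0229, 0.0266, 0, 0], [0, 0, 0, 0.029, 0.0391, 0, 0], [0, 0, 0, 0.029, 0.0391, -0.04, 0], [0, 0, 0.18, 0.035, 0.055, -0.05, 0], [0, 0, 0.36, 0.05, 0.095, -0.05, 0], [0, 0, 0.54, 0.052, 0.1, -0.05, 0], [0, 0, 0.54, 0.052, 0.1, -0.05, 0]]
  ]
}}

```text
time: 16.9
ee_pos: [0.4946, -0.089, 0.2003]
eef_rot: [-0.027, 1.0, 0.0, 0.0]
ft_force: [-0.5, -0.2, 0.2]
width: 0.0003
grip_force: 0.0
```

```bash
python3 m.py 4
```

```text
scene 16.900 323.03 96
scene 16.950 318.17 97
scene 17.000 313.06 93
scene 17.050 308.24 99
17.1 [ 0.4954 -0.0899  0.2   ] [ 0.4  0.4 -1. ]
```

It's slower than planned, at 1.72 rad/s, so it will stop about 30° short, near 86°. There is time for one more well-calibrated flick, so I'll coast and position behind jaw_a.

Emit:
{"api": "step_arm", "payload": {
  "deltas": [
    [[0, 0, 0.16, -0.0286, 0.01, 0, 0], [0, 0, 0.32, -0.0286, 0.01, 0, 0], [0, 0, 0.47, -0.0286, 0.01, 0, 0], [0, 0, 0.47, -0.0286, 0.01, 0, 0], [0, 0, 0.47, -0.0286, 0.01, 0, 0], [0, 0, 0.47, -0.0286, 0.01, 0, 0], [0, 0, 0.47, -0.0286, 0.01, 0, 0], [0, 0, 0.47, -0.0286, 0.01, 0, 0], [0, 0, 0.47, -0.0286, 0.01, 0, 0], [0, 0, 0.47, -0.0286, 0.01, 0, 0], [0, 0, 0.47, -0.0286, 0.01, 0, 0], [0, 0, 0.47, -0.0286, 0.01, 0, 0], [0, 0, 0.47, -0.0286, 0.01, 0, 0], [0, 0, 0.47, -0.0286, 0.01, 0, 0], [0, 0, 0.47, -0.0286, 0.01, 0, 0], [0, 0, 0.47, -0.0286, 0.01, 0, 0], [0, 0, 0.47, -0.0286, 0.01, 0, 0], [0, 0, 0.47, -0.0286, 0.01, 0, 0], [0, 0, 0.47, -0.0286, 0.01, 0, 0], [0, 0, 0.47, -0.0286, 0.01, 0, 0]]
  ]
}}

```text
time: 19.6
ee_pos: [0.5232, -0.0782, 0.2]
eef_rot: [0.208, 0.978, 0.0, -0.0]
ft_force: [-0.4, -0.5, -0.2]
width: 0.0002
grip_force: 0.0
```

Emit:
{"api": "step_arm", "payload": {
  "deltas": [
    [[0, 0, 0, 0, 0, 0, 0], [0, 0, 0, 0, 0, 0, 0], [0, 0, 0, 0, 0, 0, 0], [0, 0, 0, 0, 0, 0, 0], [0, 0, 0, 0, 0, 0, 0], [0, 0, 0, 0, 0, 0, 0], [0, 0, 0, 0, 0, 0, 0], [0, 0, 0, 0, 0, 0, 0], [0, 0, 0, 0, 0, 0, 0], [0, 0, 0, 0, 0, 0, 0], [0, 0, 0, 0, 0, 0, 0], [0, 0, 0, 0, 0, 0, 0], [0, 0, 0, 0, 0, 0, 0], [0, 0, 0, 0, 0, 0, 0], [0, 0, 0, 0, 0, 0, 0], [0, 0, 0, 0, 0, 0, 0]]
  ]
}}

```text
time: 21.6
ee_pos: [0.5232, -0.0782, 0.2]
eef_rot: [0.208, 0.978, 0.0, -0.0]
ft_force: [1.1, 0.6, -0.4]
width: 0.0007
grip_force: 0.0
```

```bash
python3 m.py 4
```

```text
scene 21.600 94.11 77
scene 21.650 94.00 80
scene 21.700 94.07 77
scene 21.750 94.02 77
21.8 [ 0.5233 -0.0782  0.2   ] [0.1 0.4 0.5]
```

Stopped at 94°, putting jaw_a at 154°. Third flick at about 19 mm/row, from a matching start point.

Emit:
{"api": "step_arm", "payload": {
  "deltas": [
    [[0, 0, 0, -0.0033, -0.0073, 0.02, 0], [0, 0, 0, -0.0033, -0.0073, 0.05, 0], [0, 0, 0, -0.0033, -0.0073, 0.05, 0], [0, 0, 0, -0.0033, -0.0073, 0.05, 0]]
  ]
}}

```text
time: 22.3
ee_pos: [0.5238, -0.0862, 0.1511]
eef_rot: [0.208, 0.978, 0.0, 0.0]
ft_force: [0.4, -0.9, 0.3]
width: 0.0007
grip_force: 0.0
```

Emit:
{"api": "step_arm", "payload": {
  "deltas": [
    [[0, 0, 0, 0.001, 0.0095, 0, 0], [0, 0, 0, 0.0046, 0.0261, 0, 0], [0, 0, 0, 0.0029, 0.045, 0, 0], [0, 0, 0, -0.0047, 0.0623, 0, 0], [0, 0, 0, -0.0047, 0.0623, -0.04, 0], [0, 0, 0, 0.015, 0.04, -0.05, 0], [0, 0, 0, 0.034, 0.019, -0.05, 0], [0, 0, 0, 0.034, 0.019, -0.02, 0], [0, 0, 0, 0.034, 0.019, 0.015, 0], [0, 0, 0, 0.034, 0.019, 0.028, 0], [0, 0, 0, 0.034, 0.019, 0.028, 0]]
  ]
}}

```text
time: 23.68
ee_pos: [0.5001, -0.0546, 0.1218]
eef_rot: [0.208, 0.978, -0.0, -0.001]
ft_force: [0.4, -0.9, 0.8]
width: 0.0008
grip_force: 0.0
```

```bash
python3 m.py 4 t
```

```text
scene 23.675 231.38 92
scene 23.725 222.10 35
scene 23.775 214.20 27
scene 23.825 250.56 39
top 23.875 197.12 30
23.925 [ 0.5008 -0.055   0.1231] [0.3 0.6 0.1]
```

Emit:
{"api": "step_arm", "payload": {
  "deltas": [
    [[0, 0, 0, 0, 0, 0, 0], [0, 0, 0, 0, 0, 0, 0], [0, 0, 0, 0, 0, 0, 0], [0, 0, 0, 0, 0, 0, 0], [0, 0, 0, 0, 0, 0, 0], [0, 0, 0, 0, 0, 0, 0], [0, 0, 0, 0, 0, 0, 0], [0, 0, 0, 0, 0, 0, 0]]
  ]
}}

```text
time: 24.92
ee_pos: [0.5, -0.055, 0.122]
eef_rot: [0.208, 0.978, 0.0, 0.0]
ft_force: [0.1, 0.8, 0.2]
width: 0.0007
grip_force: 0.0
```

```bash
python3 m.py 5
```

```text
scene 24.925 34.93 96
scene 24.975 27.81 95
scene 25.025 20.79 94
scene 25.075 13.85 99
scene 25.125 7.02 96
25.175 [ 0.5   -0.055  0.122] [0.7 0.5 1.2]
```

Emit:
{"api": "step_arm", "payload": {
  "deltas": [
    [[0, 0, 0, 0, 0, 0.001, 0], [0, 0, 0, 0, 0, 0.002, 0], [0, 0, 0, 0, 0, 0.002, 0], [0, 0, 0, 0, 0, 0.002, 0], [0, 0, 0, 0, 0, 0.002, 0], [0, 0, 0, 0, 0, 0.002, 0], [0, 0, 0, 0, 0, 0.002, 0], [0, 0, 0, 0, 0, 0.002, 0], [0, 0, 0, 0, 0, 0.002, 0], [0, 0, 0, 0, 0, 0.002, 0], [0, 0, 0, 0, 0, 0.002, 0], [0, 0, 0, 0, 0, 0.002, 0], [0, 0, 0, 0, 0, 0.002, 0], [0, 0, 0, 0, 0, 0.002, 0], [0, 0, 0, 0, 0, 0.002, 0], [0, 0, 0, 0, 0, 0.002, 0], [0, 0, 0, 0, 0, 0.002, 0], [0, 0, 0, 0, 0, 0.002, 0], [0, 0, 0, 0, 0, 0.002, 0]]
  ]
}}

```text
time: 27.55
ee_pos: [0.5, -0.0551, 0.12]
eef_rot: [0.208, 0.978, 0.0, -0.0]
ft_force: [0.7, 0.3, 0.0]
width: 0.0002
grip_force: 0.0
```

```bash
python3 m.py 3
```

```text
scene 27.550 107.33 19
scene 27.600 103.23 49
scene 27.650 99.27 74
27.7 [ 0.5   -0.055  0.12 ] [-0.3 -0.1 -0.4]
```

Emit:
{"api": "step_arm", "payload": {
  "deltas": [
    [[0, 0, 0, 0, 0, 0, 0], [0, 0, 0, 0, 0, 0, 0], [0, 0, 0, 0, 0, 0, 0], [0, 0, 0, 0, 0, 0.004, 0], [0, 0, 0, 0, 0, 0.0045, 0]]
  ]
}}

```text
time: 28.32
ee_pos: [0.5006, -0.0543, 0.1182]
eef_rot: [0.208, 0.978, 0.001, 0.001]
ft_force: [-14.7, 4.0, 34.8]
width: 0.0001
grip_force: 17.8
```

```bash
python3 m.py 3
```

```text
scene 28.325 63.50 92
scene 28.375 63.55 94
scene 28.425 63.60 95
28.475 [ 0.5006 -0.0544  0.1183] [-12.8   3.   31.7]
```

Braked 7.5° before the pointer, held at about 32 N. I'll ease it about 12 mm under the fingertip.

Emit:
{"api": "step_arm", "payload": {
  "deltas": [
    [[0, 0, 0, 0, 0.0015, 0, 0], [0, 0, 0, 0.0001, 0.004, 0, 0], [0, 0, 0, 0.0003, 0.0065, 0, 0], [0, 0, 0, 0.0005, 0.009, 0, 0], [0, 0, 0, 0.0006, 0.011, 0, 0], [0, 0, 0, 0.0006, 0.0118, 0, 0], [0, 0, 0, 0.0006, 0.0118, 0, 0], [0, 0, 0, 0.0006, 0.0118, 0, 0]]
  ]
}}

```text
time: 29.48
ee_pos: [0.5061, -0.0437, 0.1184]
eef_rot: [0.208, 0.978, 0.001, 0.002]
ft_force: [-5.4, 1.7, 24.0]
width: 0.0005
grip_force: 12.2
```

```bash
python3 m.py 3 t
python3 - <<'E'
from bench import cams
import cv2,numpy as np
t=cams.camera("top")["img"][190:260,320:400,::-1]; s=cams.camera("scene")["img"][215:285,220:300,::-1]
cv2.imwrite("pics/f2.png",np.hstack([cv2.resize(k,None,fx=5,fy=5,interpolation=cv2.INTER_CUBIC) for k in(s,t)]))
E
```

```text
scene 29.475 232.64 90
scene 29.525 232.63 90
scene 29.575 232.64 88
top 29.625 55.25 61
29.675 [ 0.5061 -0.0437  0.1184] [-5.3  1.6 23.9]
```

View pics/f2.png

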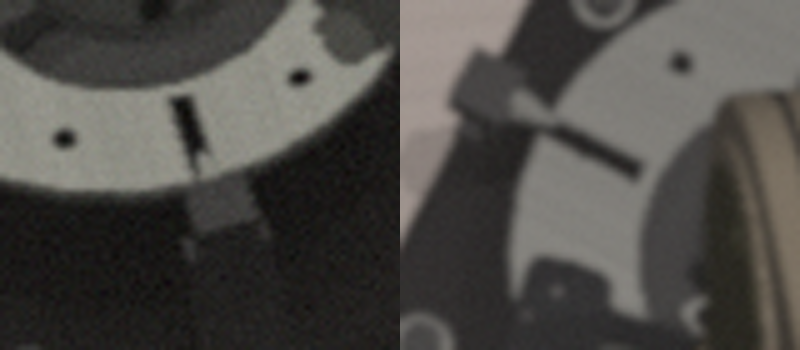

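Both views show the zero line meeting the pointer tip (about 55.5° against 56°). It is stationary, held at 24 N.

```bash
python3 -c "
from bench import r;print(r.close_job())"
```

```text
the job is handed in; nothing more can be done
None
```

The job is handed in: the plate's last spin ran untouched for about 5 s, then I braked it while still turning and eased it about 7.5° to the pointer, where the fingertip holds it still at 24 N; it took three flicks, because the first two coasted to a stop away from the pointer.

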